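Latch the candle box with its draw latch

ROBOT

A 6-joint arm with a two-finger parallel gripper is mounted at the origin on the work surface. World frame = base frame: x ahead of the robot, y to its left, z up, the work surface at z = 0. Lengths are in m, angles in rad, forces in N, time in s.
With the tool pointing down it reaches from about 0.3 to 0.775 m from the base axis. Payload 14.6 kg.
Tool frame: the origin (TCP) lies at the very end of the fingers, on their centre line; the grasp point (between the pads) lies 19 mm behind it; y points along the fingers, z is the direction in which the jaws open and shut, and the axes are right-handed (so a half turn about y gives the same grasp; the last joint's range is limited). The gripper opens to 94 mm and grips with 3 to 60 N. Pads are 16 mm wide; open, the fingers measure 119 mm over their backs; the gripper's body (75 mm by 177 mm) begins 78 mm behind the grasp point.
Start: joints at [1.213, 0.3, 1.521, -0, 1.321, -0.067], TCP at [0.158, 0.527, 0.205] pointing down, gripper open.
Joint ranges: [-3.03, 3.03], [-0.79, 2.21], [0.23, 2.52], [-1.04, 4.18], [0, 3.07], [-2.55, 2.55]. Speed limits (rad/s): [2.22, 2.22, 2.57, 3.14, 3.14, 3.14].

INTERFACE

Orientations are given as [roll, pitch, yaw] about the fixed x, y, z axes, in that order (R = Rz(yaw) Ry(pitch) Rx(roll)).
In Python, from station import get_obs, camera, job gives the robot as it stands.
- The arm moves only by the tool step_arm, never from a script. Its argument "targets" is a list of rows, each a list of 6 numbers: the shift along the tool's x, y, z in mm, then the turn, a rotation vector about the tool's x, y, z in degrees. In form: [[dx, dy, dz, rx, ry, rz], ...]. A call has 1 to 12 rows; each row shifts and turns the commanded pose from where the row before left it, along the tool's axes as they then stand; what a row does not reach is not made up. A row lasts 1/8 s, in which the tool goes at most 62.5 mm and 10.7 degrees, less where a joint would pass 70% of its speed; a pose out of reach is approached as far as the arm can. A call is refused whole if a number of a shift passes 62.5 or a number of a turn 10.7, either way. A call with a gripper value outside its range is refused whole. "gripper" is the opening, from -1 (shut) to 1 (fully open), set as the call begins (left out, the last holds). The fingers move at their own pace and stop on an object; "squeeze" is the grip in N (left out, the last holds). Time passes only in rows, so rows that do not move let the fingers close. It gives the time, the measured TCP pose, the force and the opening at its end, in the units of the state.
- get_obs(): the state, without advancing time (a new reading comes with each control period).
- camera(name): name is "side" or "top" or "wrist"; returns a dict with "pixels" (420x560x3 uint8, red, green, blue), "intrinsics" (3x3 intrinsics, pixels), "R" (3x3) and "t" (3): a world point X has camera coordinates R X + t; the wrist camera has in their place "tool_from_camera" (4x4, takes a point from camera to tool coordinates, whose origin is the TCP and whose axes are the tool frame's). Camera axes: x right, y down, z forward; pixel columns grow to the right and rows downward; lengths in m; the calibration is good to about 2 mm. A picture is of the moment at which its call begins: read the wrist's pose just before it. There is no depth.
- job.hand_in(): hands the job in, once; it reports no verdict.
The state is a dict: "time_s": time; "qpos": joint angles; "joint_vel": joint speeds; "tau": joint torques, N m; "ee_pos": TCP position; "eef_rot": TCP orientation; "force": force on the tool from outside, world axes, zero at the start; "moment": the same for the moment, N m; "grip_width": finger opening in m.
Only numpy, scipy, OpenCV 4.12 (cv2) and the standard library are available. Lean on these libraries where they do the work, as an engineer would, in place of code of your own. Each camera call takes 0.05 s, during which the arm holds its last target.

TASK

Shut and latch the walnut candle box: gently slide its lid along until you feel it press lightly on the rubber seal, then tip the latch lever forward so that the brass claw drops over the keeper bar on the lid, and then swing the lever back over centre and press it down until it lies fully home, so that the latch pulls the lid tight. Feel your way: never push the lid harder than 10 N or the latch harder than 15 N, leave the menorah, the votive cup, the tray and the dreidels as they stand, and finish with your hand off the box.

Things in the scene. Friction and masses are not known exactly. Their poses are not given: they have to be found in the camera images.
- box: walnut box, fixed, 150 (its x) x 340 (its y) x 92 mm high, side walls 10 mm thick; origin at the centre of its underside, 20 mm above the work surface; only its yaw turns. Its -y half has a fixed deck (top 90 mm above the origin) with the latch; its +y half is closed by the sliding lid, whose top is level with the deck. Latch and lid pull lie on its middle plane x = 0
- lid (a joint): how far the lid is open (m): slides to the box's +y to open, at most 0.08, dragging with about 2.5 N and staying where it is left. It meets the rubber seal somewhere between 0.0025 and 0.0135, differing from box to box and to be found by feel; further in, the seal resists with about 6 N per mm. The latch draws it in to about 0.001
- lid_pull (a point): middle of the upright +y face of the lid's pull, a dark wooden ridge across the lid 70 mm wide (box x), 14 mm thick (box y) and 30 mm tall, standing on the lid's top; this point is 15 mm above the lid's top. Pushing this face towards the box's -y shuts the lid
- keeper (a point): centre of the keeper, a steel bar of 6 mm diameter and 26 mm length lying along the box's x, fixed to the lid, its axis 14 mm above the lid's top; axes as the box's
- lever_pivot (a point): the axis (along the box's x) of the latch lever, on the deck, 16 mm above the deck's top and 40 mm towards -y from the keeper when the lid reads 0; axes as the box's
- lever (a joint): angle of the latch lever (rad). 0 = home: flat, pointing to the box's -y, on a rubber pad (5 N per mm, 74 mm from the pivot); grows as it is lifted; pi/2 upright; 2.6 leaning forward over the lid (stop). Starts at 0.85 to 1.1; a stiff pivot (0.05 N m) holds it where it is left. With the claw hooked it needs 1 to 8 N at its end to come over centre (about 0.26); then press it on to 0
- lever_end (a point): tip of the lever: a flat steel lever 24 mm wide with a red grip, about 4 to 6 mm thick, 90 mm from its pivot; the point is at the middle of its thickness
- claw (a joint): angle of the claw on the lever (rad), loose on a pin 12 mm from the lever's pivot. (claw - lever) is its direction: 0 level to the box's +y, pi/2 upright. It starts folded on the lever's lid-side face (stop 2.83); once the lever passes about 1.3 going forward it falls towards the keeper; with the lid at the seal it drops over the bar by the time the lever is at 2.3
- claw_tooth (a point): lower tip of the claw's tooth, a 22 mm wide, 4 mm thick brass tooth at the end of a 34 mm wide, 58 mm long claw (two side arms and a bridge); the point is at the middle of the tooth's thickness. Hooked, it lies 3 to 10 mm beyond the keeper's axis (box +y) and 7 to 10 mm below it
- menorah: sky-blue glazed ceramic menorah, 260 mm wide along its y, 182 mm tall, foot 100 mm across; loose; origin at the centre of its underside
- votive: glass votive cup, 68 mm across, 66 mm tall; loose; origin at the centre of its underside
- tray: steel tray 110 x 200 mm, 14 mm tall; loose; origin at the centre of its underside
- dreidel1: orange plastic dreidel lying on its side on the tray, 26 mm square body, 52 mm long along its x; origin under the body's middle
- dreidel2: the other orange dreidel, the same
- seal (a joint): how far the lid squeezes the rubber seal, a black strip along the deck's edge facing the lid (m): 0 untouched, grows to the box's -y

How it is judged:
By the outcome, as a careful person would: the job done as asked, in the order asked, and still so for the second after the job is handed in, with the robot touching nothing.
It also fails if it takes over 67 s, if anything falls off the work surface, if the arm or the gripper's body presses on something with over 40 N, if the wrist force passes 120 N, or if a joint passes its speed limit or range.

## Working session

There is one attempt and no reset: what is moved stays moved. The work goes in short steps, Python scripts to look and compute and a tool call to move; the robot and the scene stay as the last step left them, time stands still between calls to the robot, and variables do not carry over. Pictures are saved under pics/ and viewed, and the job is handed in when it is done.

Besides the shell and the picture viewer there is one more tool, called as name(argument=value, ...) on one line, values as JSON. step_arm: Moves the arm, as the interface text tells. Its arguments: {"type":"object","properties":{"targets":{"type":"array","items":{"type":"array","items":{"type":"number"}}},"gripper":{"type":"number"},"squeeze":{"type":"number"}},"required":["targets"]}

View pics/side0.png

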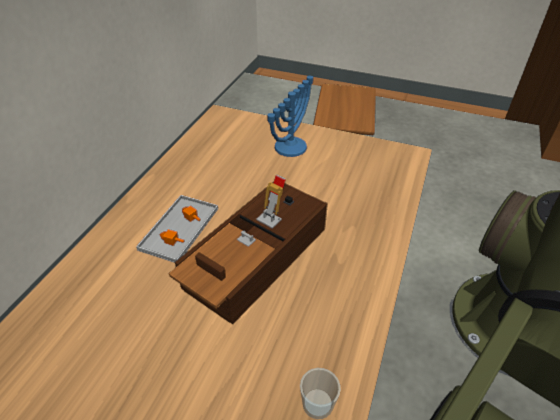

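View pics/top0.png

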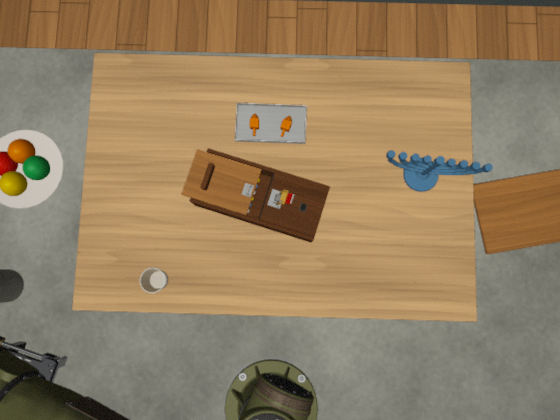

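View pics/wrist0.png

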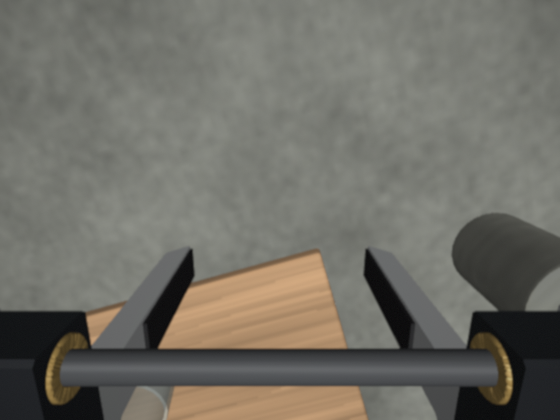

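Side view: box mid-picture, lid end at (175-235, 270-320), red grip at (279,181), keeper at (246,238). Top view: box from (185,190) to (328,200), lid to the left (+y), lever standing near (285,197).

```bash
python3 - <<'E'
from h import *
t=load('top0');s=load('side0')
a=cv2.resize(t['px'][140:250,175:335],None,fx=5,fy=5,interpolation=cv2.INTER_CUBIC)
cv2.imwrite('pics/tz.png',a[:,:,::-1])
a=cv2.resize(s['px'][165:330,165:335],None,fx=3.6,fy=3.6,interpolation=cv2.INTER_CUBIC)
cv2.imwrite('pics/sz.png',a[:,:,::-1])
E
```

```text
(no output)
```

View pics/tz.png

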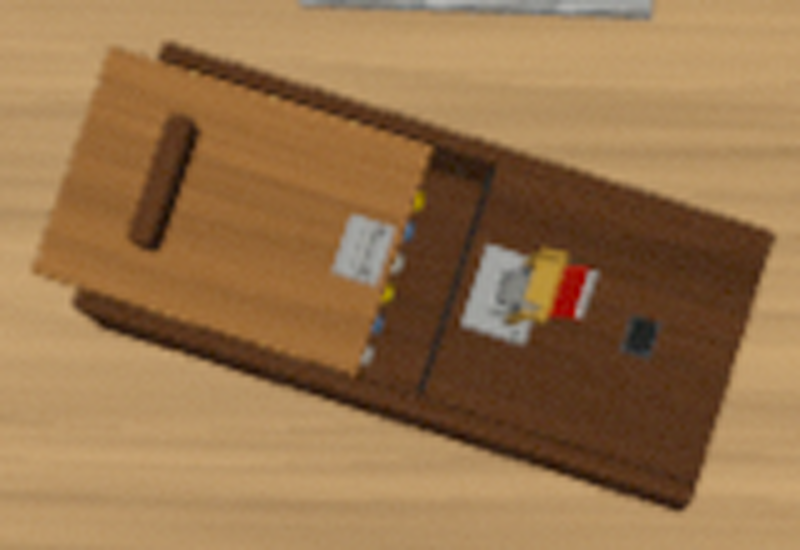

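View pics/sz.png

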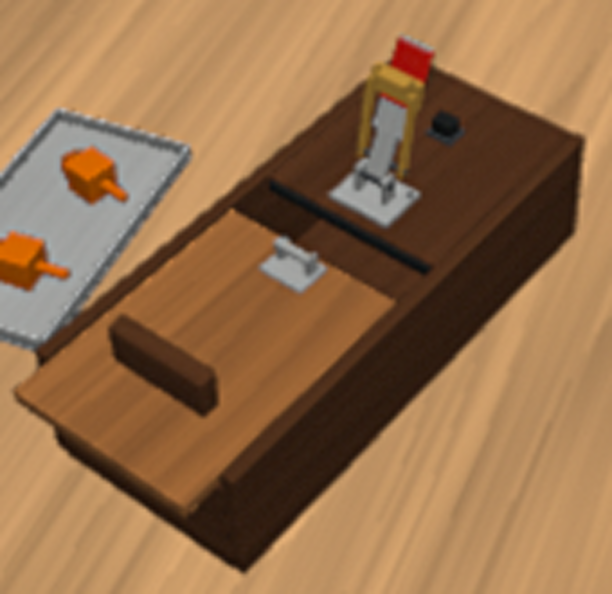

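```bash
python3 - <<'E'
from h import *
t=load('top0');s=load('side0')
T=lambda X,Y:((X+.5)/5-.5+175,(Y+.5)/5-.5+140)
S=lambda X,Y:((X+.5)/3.6-.5+165,(Y+.5)/3.6-.5+165)
cs=[plane(t,T(*p),.112) for p in[(775,235),(685,508),(75,295),(168,45)]]
for c in cs: print(c.round(4))
print([np.linalg.norm(cs[i]-cs[(i+1)%4]) for i in range(4)])
ctr=np.mean(cs,0); e=(cs[3]+cs[2]-cs[0]-cs[1])[:2]; yaw=np.arctan2(e[1],e[0])-np.pi/2; print('ctr',ctr,'yaw',yaw,np.degrees(yaw))
e2=(cs[0]+cs[3]-cs[1]-cs[2])[:2];print(np.degrees(np.arctan2(e2[1],e2[0])))
P={}
for n,a,b in [('corner+x-y',(775,235),(582,140)),('corner-x-y',None,None),('pull top +x +y end',(172,117),(116,318)),('keeper',(376,248),(296,250)),('red grip end far',(592,294),(415,42)),('tray',(None),None)]:
    if a and b: 
        x,r=tri((t,T(*a)),(s,S(*b))); print(n,x.round(4),np.round(r,4))
        R=np.array([[np.cos(yaw),-np.sin(yaw)],[np.sin(yaw),np.cos(yaw)]]); print('  box',(R.T@(x[:2]-ctr[:2])).round(4))
E
```

```text
[ 0.5829 -0.1378  0.112 ]
[ 0.439  -0.0934  0.112 ]
[0.5415 0.2267 0.112 ]
[0.6765 0.1847 0.112 ]
[np.float64(0.15052868316060347), np.float64(0.33614864597456323), np.float64(0.1413608082914391), np.float64(0.33573531066640483)]
ctr [0.55997105 0.04506539 0.112     ] yaw -0.2960531437938838 -16.962595650969224
-17.218135426415504
corner+x-y [ 0.5221 -0.1455  0.0698] [0.0674 0.0674]
  box [ 0.0194 -0.1933]
pull top +x +y end [0.6297 0.1751 0.1445] [0.0008 0.0008]
  box [0.0287 0.1447]
keeper [0.5696 0.0702 0.1189] [0.0003 0.0003]
  box [0.0019 0.0268]
red grip end far [ 0.5366 -0.0414  0.2017] [0.001 0.001]
  box [ 0.0029 -0.0896]
```

step_arm(targets=[[52.5,0,-16.5,0,0,0],[52.5,0,-16.5,0,0,0],[52.5,0,-16.5,0,0,0],[52.5,0,-16.5,0,0,0],[52.5,0,-16.5,0,0,0],[52.5,0,-16.5,0,0,0],[52.5,0,-16.5,0,0,0],[52.5,0,-16.5,0,0,0],[52.5,0,-16.5,0,0,0],[52.5,0,-16.5,0,0,0],[0,0,0,0,0,0]], gripper=-1)

```text
time_s: 1.52
ee_pos: [0.6152, 0.2157, 0.2041]
eef_rot: [-1.572, 0.001, -0.294]
force: [-0.7, -0.3, 0.0]
grip_width: 0.0004
```

```bash
python3 - <<'E'
from h import *
d=snap('wrist','w1'); o=get_obs(); print({k:np.round(o[k],4).tolist() for k in('time_s','ee_pos','eef_rot','force','grip_width')})
E
```

```text
{'time_s': 1.575, 'ee_pos': [0.6139, 0.2172, 0.2044], 'eef_rot': [-1.5716, 0.0013, -0.2929], 'force': [-0.2057, -0.2113, -0.9543], 'grip_width': 0.0004}
```

View pics/w1.png

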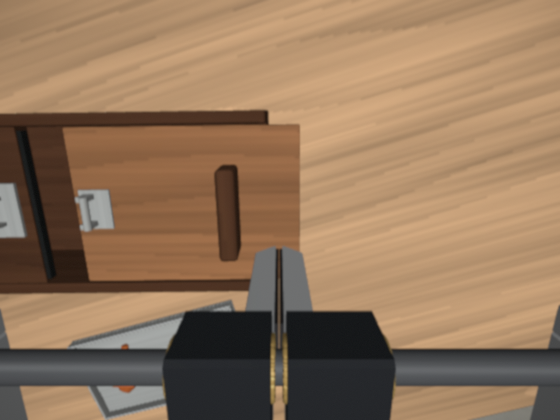

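```bash
python3 - <<'E'
from h import *
d=load('w1')
yaw=-.296; R=np.array([[np.cos(yaw),-np.sin(yaw)],[np.sin(yaw),np.cos(yaw)]]); ctr=np.array([.560,.0451])
b=lambda X:(R.T@(X[:2]-ctr)).round(4)
for n,uv,z in [('pulltop +y,-x',(237,168),.14),('pulltop +y,+x',(239,258),.14),('keeper -x',(84,195),.124),('keeper +x',(90,230),.124),('wall +x+y corner in',(239,282),.112),('corner -x+y outer',(268,111),.112),('sealtop',(23,130),.112),('seal bot',(50,278),.112),('lid edge',(65,128),.11),('lid edge',(88,280),.11),('TCP',proj(d,(.6139,.2172,.2044)),.2044)]:
    X=plane(d,uv,z); print(n,uv,X.round(4),b(X))
g=cv2.resize(d['px'][90:310,0:300],None,fx=2.6,fy=2.6,interpolation=cv2.INTER_CUBIC); cv2.imwrite('pics/wz.png',g[:,:,::-1])
E
```

```text
pulltop +y,-x (237, 168) [0.5673 0.2005 0.14  ] [-0.0384  0.1508]
pulltop +y,+x (239, 258) [0.6319 0.1803 0.14  ] [0.0293 0.1503]
keeper -x (84, 195) [0.5552 0.0805 0.124 ] [-0.0149  0.0324]
keeper +x (90, 230) [0.5821 0.0727 0.124 ] [0.0131 0.0329]
wall +x+y corner in (239, 282) [0.6636 0.1664 0.112 ] [0.0638 0.1462]
corner -x+y outer (268, 111) [0.537  0.2316 0.112 ] [-0.0764  0.1717]
sealtop (23, 130) [0.4968 0.051  0.112 ] [-0.0622 -0.0128]
seal bot (50, 278) [0.6138 0.0139 0.112 ] [ 0.0605 -0.0141]
lid edge (65, 128) [0.5044 0.0808 0.11  ] [-0.0636  0.0179]
lid edge (88, 280) [0.6254 0.0426 0.11  ] [0.0633 0.0167]
TCP [279.41567729 258.58434139] [0.6139 0.2172 0.2044] [0.0014 0.1803]
```

View pics/wz.png

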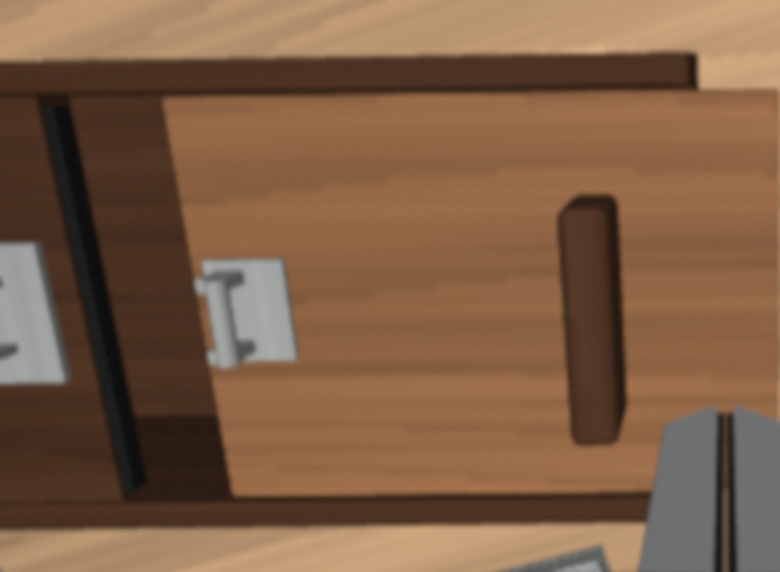

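step_arm(targets=[[-1,28,0,0,0,0],[-1,28,0,0,0,0],[0,20,0,0,0,0],[0,10,0,0,0,0],[0,0,-4,0,0,0],[0,0,-4,0,0,0],[0,0,-2,0,0,0],[0,0,0,0,0,0]])

```text
time_s: 2.58
ee_pos: [0.6087, 0.2091, 0.12]
eef_rot: [-1.57, -0.001, -0.291]
force: [-0.1, -1.2, -0.2]
grip_width: 0.0009
```

step_arm(targets=[[0,0,-1,0,0,0],[0,0,-1,0,0,0],[0,0,-1,0,0,0],[0,0,-1,0,0,0]])

```text
time_s: 3.08
ee_pos: [0.6074, 0.2054, 0.1194]
eef_rot: [-1.571, 0.0, -0.291]
force: [-1.0, 0.4, -0.2]
grip_width: 0.0005
```

step_arm(targets=[[0,0,-1,0,0,0],[0,0,-1,0,0,0],[0,0,-1,0,0,0],[0,0,-1,0,0,0]])

```text
time_s: 3.58
ee_pos: [0.6062, 0.2016, 0.1195]
eef_rot: [-1.571, 0.0, -0.291]
force: [0.1, -0.1, 0.0]
grip_width: 0.0007
```

step_arm(targets=[[0,0,-1,0,0,0],[0,0,-1,0,0,0]])

```text
time_s: 3.82
ee_pos: [0.6057, 0.1996, 0.1194]
eef_rot: [-1.571, 0.0, -0.291]
force: [-0.3, 0.2, 0.5]
grip_width: 0.0007
```

step_arm(targets=[[0,0,-1,0,0,0],[0,0,-1,0,0,0]])

```text
time_s: 4.08
ee_pos: [0.6052, 0.198, 0.1195]
eef_rot: [-1.57, -0.0, -0.291]
force: [0.5, 2.2, -1.0]
grip_width: 0.0005
```

step_arm(targets=[[0,0,-1,0,0,0],[0,0,-1,0,0,0]])

```text
time_s: 4.32
ee_pos: [0.6046, 0.1959, 0.1195]
eef_rot: [-1.571, -0.0, -0.291]
force: [1.7, 2.8, 0.3]
grip_width: 0.0008
```

step_arm(targets=[[0,0,-2,0,0,0],[0,0,-2,0,0,0],[0,0,-2,0,0,0],[0,0,-2,0,0,0],[0,0,-2,0,0,0],[0,0,-2,0,0,0],[0,0,-2,0,0,0],[0,0,-2,0,0,0],[0,0,-1,0,0,0]])

```text
time_s: 5.45
ee_pos: [0.5997, 0.1795, 0.1195]
eef_rot: [-1.571, -0.0, -0.291]
force: [1.9, 1.8, 0.1]
grip_width: 0.0006
```

```bash
python3 - <<'E'
from h import *
d=snap('side','s2')
a=cv2.resize(d['px'][165:330,165:335],None,fx=3.6,fy=3.6,interpolation=cv2.INTER_CUBIC)
cv2.imwrite('pics/sz2.png',a[:,:,::-1])
d=snap('wrist','w2')
E
```

```text
(no output)
```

View pics/sz2.png

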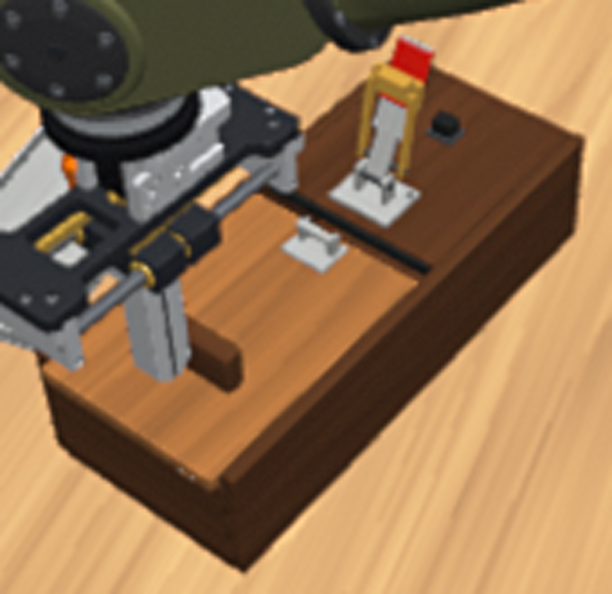

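View pics/w2.png

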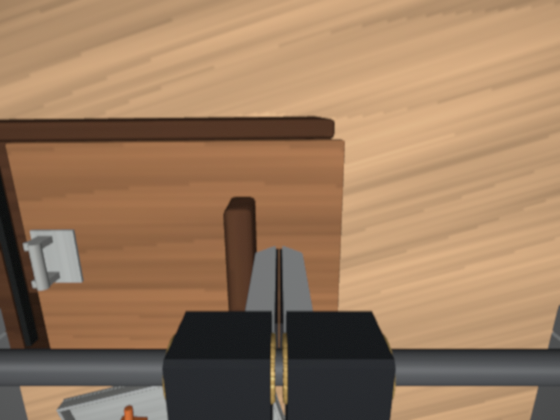

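```bash
python3 - <<'E'
from h import *
d=load('w2')
a=cv2.resize(d['px'][130:350,0:120],None,fx=5,fy=2.7,interpolation=cv2.INTER_CUBIC)
cv2.imwrite('pics/wz2.png',a[:,:,::-1])
E
```

```text
(no output)
```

View pics/wz2.png

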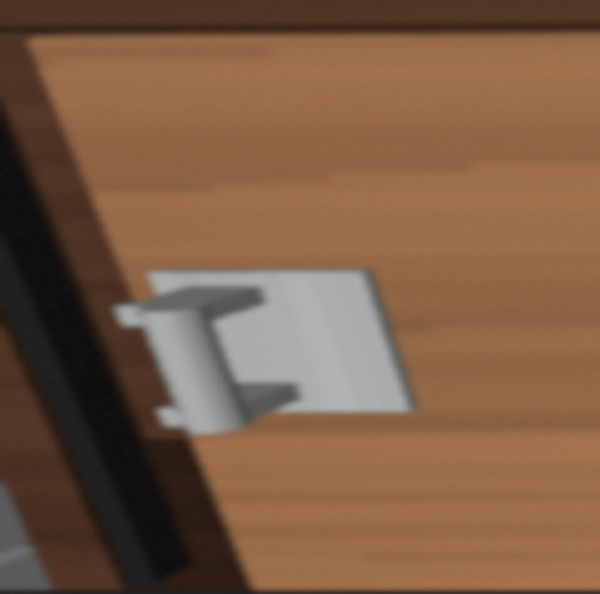

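step_arm(targets=[[0,0,-1,0,0,0],[0,0,-1,0,0,0],[0,0,-1,0,0,0],[0,0,-1,0,0,0]])

```text
time_s: 6.05
ee_pos: [0.5985, 0.1757, 0.1195]
eef_rot: [-1.571, -0.0, -0.291]
force: [2.1, 1.2, 0.2]
grip_width: 0.0005
```

step_arm(targets=[[0,0,-0.5,0,0,0],[0,0,-0.5,0,0,0]])

```text
time_s: 6.3
ee_pos: [0.5982, 0.1748, 0.1195]
eef_rot: [-1.571, 0.0, -0.291]
force: [2.0, 2.4, -0.3]
grip_width: 0.0006
```

step_arm(targets=[[0,0,-0.5,0,0,0],[0,0,-0.5,0,0,0]])

```text
time_s: 6.55
ee_pos: [0.598, 0.1738, 0.1195]
eef_rot: [-1.571, -0.0, -0.291]
force: [0.8, 1.9, 0.7]
grip_width: 0.0001
```

step_arm(targets=[[0,0,-0.4,0,0,0],[0,0,-0.4,0,0,0]])

```text
time_s: 6.8
ee_pos: [0.5977, 0.173, 0.1195]
eef_rot: [-1.571, -0.0, -0.291]
force: [2.9, 1.3, 0.3]
grip_width: 0.0
```

step_arm(targets=[[0,0,-0.4,0,0,0],[0,0,-0.4,0,0,0]])

```text
time_s: 7.05
ee_pos: [0.5975, 0.1723, 0.1195]
eef_rot: [-1.571, -0.0, -0.291]
force: [1.6, 2.3, 1.5]
grip_width: 0.0003
```

step_arm(targets=[[0,0,-0.4,0,0,0],[0,0,-0.4,0,0,0]])

```text
time_s: 7.3
ee_pos: [0.5973, 0.1715, 0.1195]
eef_rot: [-1.571, -0.0, -0.291]
force: [2.5, 1.6, 0.7]
grip_width: 0.0003
```

step_arm(targets=[[0,0,-0.4,0,0,0],[0,0,-0.4,0,0,0]])

```text
time_s: 7.55
ee_pos: [0.597, 0.1707, 0.1194]
eef_rot: [-1.571, -0.0, -0.291]
force: [1.7, 1.2, 0.9]
grip_width: 0.0003
```

step_arm(targets=[[0,0,-0.4,0,0,0],[0,0,-0.4,0,0,0]])

```text
time_s: 7.8
ee_pos: [0.5968, 0.17, 0.1195]
eef_rot: [-1.571, -0.0, -0.291]
force: [3.1, 1.3, 1.0]
grip_width: 0.0003
```

step_arm(targets=[[0,0,-0.4,0,0,0],[0,0,-0.4,0,0,0]])

```text
time_s: 8.05
ee_pos: [0.5966, 0.1692, 0.1195]
eef_rot: [-1.571, -0.0, -0.291]
force: [2.2, 2.3, 0.7]
grip_width: 0.0005
```

step_arm(targets=[[0,0,-0.4,0,0,0],[0,0,-0.3,0,0,0]])

```text
time_s: 8.3
ee_pos: [0.5964, 0.1685, 0.1195]
eef_rot: [-1.571, -0.0, -0.291]
force: [3.0, 2.4, 0.8]
grip_width: 0.0006
```

```bash
python3 - <<'E'
from h import *
d=snap('wrist','w3')
a=cv2.resize(d['px'][130:350,0:120],None,fx=5,fy=2.7,interpolation=cv2.INTER_CUBIC)
cv2.imwrite('pics/wz3.png',a[:,:,::-1])
E
```

```text
(no output)
```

View pics/wz3.png

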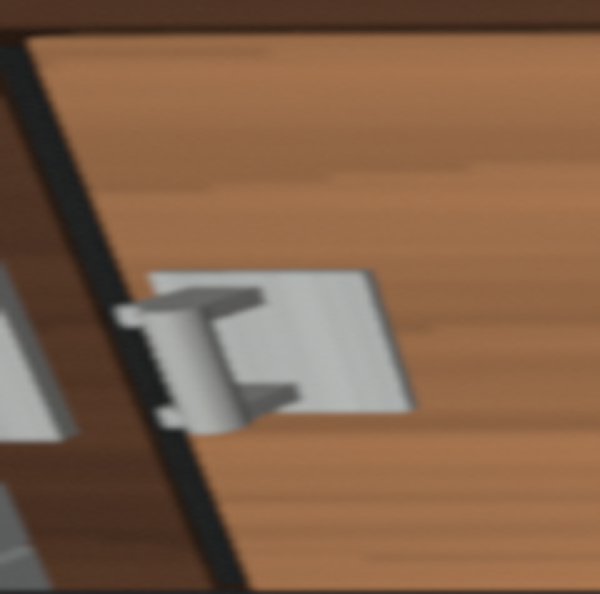

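The lid edge now meets the black strip in the picture (crop x≈110–240); on with finer steps.

step_arm(targets=[[0,0,-0.2,0,0,0],[0,0,0,0,0,0]])

```text
time_s: 8.6
ee_pos: [0.5963, 0.1684, 0.1194]
eef_rot: [-1.571, 0.0, -0.291]
force: [1.7, 1.8, 0.1]
grip_width: 0.0006
```

step_arm(targets=[[0,0,-0.2,0,0,0],[0,0,0,0,0,0]])

```text
time_s: 8.85
ee_pos: [0.5962, 0.1682, 0.1194]
eef_rot: [-1.571, 0.0, -0.291]
force: [2.7, 1.9, 0.8]
grip_width: 0.0004
```

step_arm(targets=[[0,0,-0.2,0,0,0],[0,0,0,0,0,0]])

```text
time_s: 9.1
ee_pos: [0.5962, 0.168, 0.1194]
eef_rot: [-1.571, 0.0, -0.291]
force: [1.7, 1.8, 0.3]
grip_width: 0.0
```

step_arm(targets=[[0,0,-0.25,0,0,0],[0,0,-0.25,0,0,0]])

```text
time_s: 9.35
ee_pos: [0.596, 0.1675, 0.1194]
eef_rot: [-1.571, 0.0, -0.291]
force: [1.4, 2.2, 1.0]
grip_width: 0.0002
```

step_arm(targets=[[0,0,-0.25,0,0,0],[0,0,-0.25,0,0,0]])

```text
time_s: 9.6
ee_pos: [0.5959, 0.1672, 0.1195]
eef_rot: [-1.57, -0.0, -0.291]
force: [3.4, 4.2, 0.4]
grip_width: 0.0003
```

step_arm(targets=[[0,0,-0.25,0,0,0]])

```text
time_s: 9.72
ee_pos: [0.5959, 0.167, 0.1194]
eef_rot: [-1.57, -0.0, -0.291]
force: [3.2, 5.1, -0.2]
grip_width: 0.0007
```

step_arm(targets=[[0,0,-0.25,0,0,0]])

```text
time_s: 9.85
ee_pos: [0.5959, 0.1669, 0.1195]
eef_rot: [-1.57, -0.0, -0.291]
force: [3.6, 6.2, -0.1]
grip_width: 0.0006
```

step_arm(targets=[[0,0,5,0,0,0],[0,-20,5,0,0,0],[0,-60,0,0,0,0],[0,-60,0,0,0,0],[0,-10,-40,0,0,0],[0,0,-40,0,0,0],[0,0,-50,0,0,0],[0,0,-50,0,0,0],[0,0,-50,0,0,0],[0,0,-34,0,0,0],[0,0,0,0,0,0]])

```text
time_s: 11.22
ee_pos: [0.5223, -0.0784, 0.2694]
eef_rot: [-1.571, 0.001, -0.294]
force: [0.7, 0.8, -0.3]
grip_width: 0.0006
```

```bash
python3 - <<'E'
from h import *
o=get_obs(); print({k:np.round(o[k],4).tolist() for k in('time_s','ee_pos','eef_rot','force','grip_width')})
d=snap('wrist','w4')
s=snap('side','s4')
a=cv2.resize(s['px'][165:330,165:335],None,fx=3.6,fy=3.6,interpolation=cv2.INTER_CUBIC)
cv2.imwrite('pics/sz4.png',a[:,:,::-1])
t=load('top0'); print('menorah',plane(t,(388,157),.18),plane(t,(488,168),.18))
E
```

```text
{'time_s': 11.225, 'ee_pos': [0.5223, -0.0784, 0.2694], 'eef_rot': [-1.5713, 0.0007, -0.2938], 'force': [0.7065, 0.7921, -0.3296], 'grip_width': 0.0006}
menorah [ 0.64958091 -0.27632747  0.18      ] [ 0.62809316 -0.52440794  0.18      ]
```

View pics/w4.png

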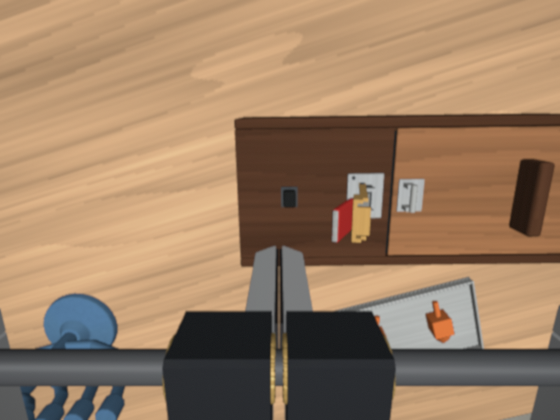

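View pics/sz4.png

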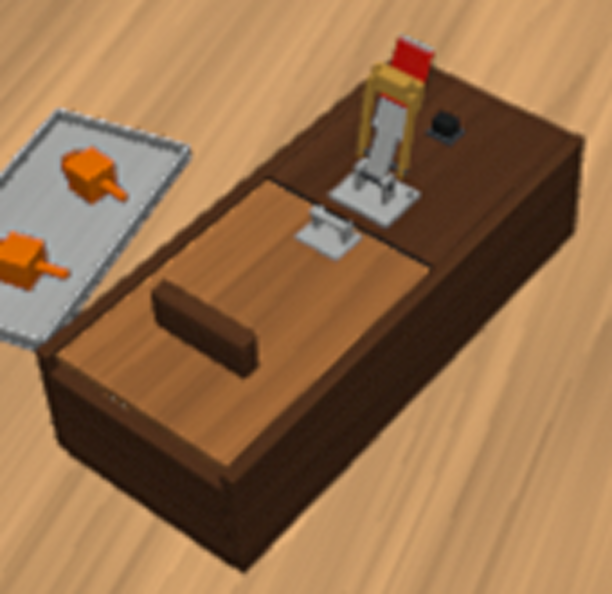

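```bash
python3 - <<'E'
from h import *
d=load('w4');s=load('s4');t=load('top0')
yaw=-.296; R=np.array([[np.cos(yaw),-np.sin(yaw)],[np.sin(yaw),np.cos(yaw)]]); ctr=np.array([.560,.0451])
b=lambda X:(R.T@(X[:2]-ctr)).round(4)
S=lambda X,Y:((X+.5)/3.6-.5+165,(Y+.5)/3.6-.5+165)
x,r=tri((d,(335,225)),(s,S(415,42)));print('grip end mid',x,b(x),r)
x,r=tri((d,(407,197)),(s,S(334,217)));print('keeper',x,b(x),r)
for n,uv,z in[('keeper',(407,197),.124),('pad',(289,198),.116),('plate -y',(347,196),.112),('plate +y',(384,197),.112),('box -y edge',(238,190),.112)]:
    X=plane(d,uv,z);print(n,X.round(4),b(X))
print('tcp',b(np.array([.5223,-.0784])))
E
```

```text
grip end mid [ 0.53582395 -0.03849463  0.20390293] [ 0.0013 -0.087 ] [np.float64(0.000731289528380725), np.float64(0.0007312895283805658)]
keeper [0.55806075 0.03949191 0.12195439] [-0.0002 -0.0059] [np.float64(0.0004217962585213519), np.float64(0.00042179625852102273)]
keeper [0.5569 0.0388 0.124 ] [-0.0011 -0.0069]
pad [ 0.5276 -0.0689  0.116 ] [ 0.0022 -0.1185]
plate -y [ 0.543 -0.014  0.112] [ 0.001  -0.0614]
plate +y [0.5545 0.0206 0.112 ] [ 0.0019 -0.025 ]
box -y edge [ 0.5064 -0.1146  0.112 ] [-0.0047 -0.1684]
tcp [-0.     -0.1291]
```

step_arm(targets=[[0,40,0,0,0,0],[0,40,0,0,0,0],[0,13,0,0,0,0],[0,0,8,0,0,0],[0,0,8,0,0,0],[0,0,4,0,0,0],[0,0,3,0,0,0],[0,0,3,0,0,0],[0,0,3,0,0,0]])

```text
time_s: 12.45
ee_pos: [0.5313, -0.0491, 0.1766]
eef_rot: [-1.571, -0.0, -0.291]
force: [-0.0, -1.0, 0.3]
grip_width: 0.0007
```

step_arm(targets=[[0,0,3,0,0,0],[0,0,3,0,0,0],[0,0,3,0,0,0],[0,0,3,0,0,0]])

```text
time_s: 12.95
ee_pos: [0.5348, -0.0373, 0.1764]
eef_rot: [-1.571, 0.0, -0.291]
force: [-0.1, -1.8, 1.0]
grip_width: 0.0004
```

step_arm(targets=[[0,0,3,0,0,0],[0,0,3,0,0,0],[0,0,3,0,0,0],[0,0,3,0,0,0]])

```text
time_s: 13.45
ee_pos: [0.5382, -0.0258, 0.1764]
eef_rot: [-1.571, 0.0, -0.291]
force: [0.1, -0.5, -0.7]
grip_width: 0.0003
```

```bash
python3 - <<'E'
from h import *
s=snap('side','s5')
a=cv2.resize(s['px'][135:300,165:335],None,fx=3.6,fy=3.6,interpolation=cv2.INTER_CUBIC)
cv2.imwrite('pics/sz5.png',a[:,:,::-1])
E
```

```text
(no output)
```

View pics/sz5.png

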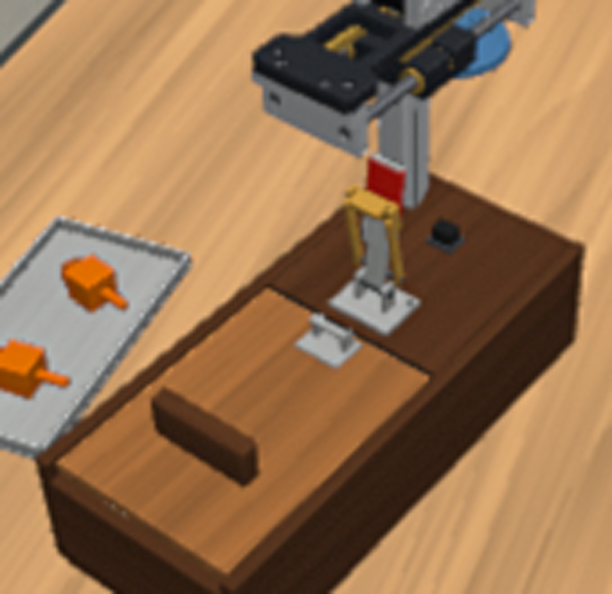

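The lever has come up to about 1.3 rad and the claw is starting to lift off it. Keep pushing.

step_arm(targets=[[0,0,3,0,0,0],[0,0,3,0,0,0],[0,0,3,0,0,0],[0,0,3,0,0,0],[0,0,3,0,0,0],[0,0,3,0,0,0]])

```text
time_s: 14.25
ee_pos: [0.5433, -0.0086, 0.1765]
eef_rot: [-1.571, 0.0, -0.291]
force: [-0.0, -1.3, 1.3]
grip_width: 0.0006
```

step_arm(targets=[[0,0,3,0,0,0],[0,0,3,0,0,0],[0,0,3,0,0,0],[0,0,3,0,0,0]])

```text
time_s: 14.75
ee_pos: [0.5468, 0.0029, 0.1764]
eef_rot: [-1.571, 0.0, -0.291]
force: [0.4, -1.1, -0.6]
grip_width: 0.0001
```

```bash
python3 - <<'E'
from h import *
s=snap('side','s6')
a=cv2.resize(s['px'][135:300,165:335],None,fx=3.6,fy=3.6,interpolation=cv2.INTER_CUBIC)
cv2.imwrite('pics/sz6.png',a[:,:,::-1])
E
```

```text
(no output)
```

View pics/sz6.png

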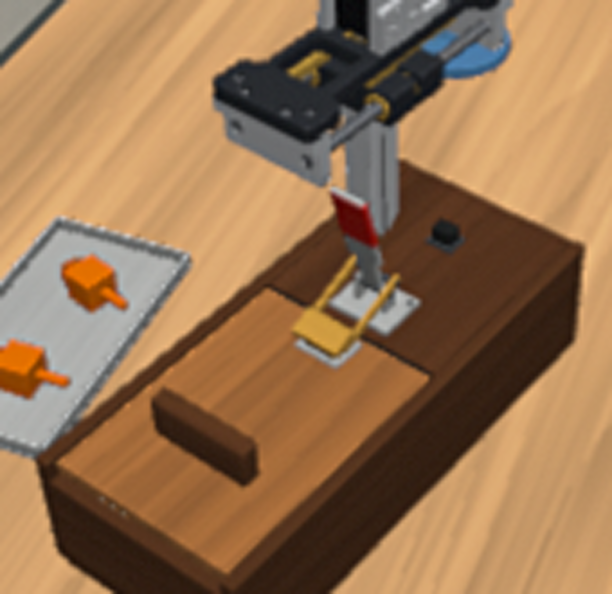

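The claw has swung down onto the keeper. Push on towards 2.3–2.4 rad.

step_arm(targets=[[0,0,3,0,0,0],[0,0,3,0,0,0],[0,0,3,0,0,0],[0,0,3,0,0,0],[0,0,3,0,0,0],[0,0,3,0,0,0]])

```text
time_s: 15.55
ee_pos: [0.552, 0.0202, 0.1765]
eef_rot: [-1.571, -0.0, -0.291]
force: [0.3, -0.8, -0.7]
grip_width: 0.0007
```

step_arm(targets=[[0,0,2,0,0,0],[0,0,2,0,0,0],[0,0,2,0,0,0],[0,0,2,0,0,0]])

```text
time_s: 16.05
ee_pos: [0.5542, 0.0277, 0.1764]
eef_rot: [-1.571, -0.0, -0.291]
force: [-0.3, -0.0, -0.1]
grip_width: 0.0003
```

step_arm(targets=[[0,0,2,0,0,0],[0,0,2,0,0,0],[0,0,2,0,0,0]])

```text
time_s: 16.42
ee_pos: [0.556, 0.0335, 0.1765]
eef_rot: [-1.571, -0.0, -0.291]
force: [-0.8, -0.2, 0.5]
grip_width: 0.0005
```

```bash
python3 - <<'E'
from h import *
s=snap('side','s7')
a=cv2.resize(s['px'][185:285,205:305],None,fx=6,fy=6,interpolation=cv2.INTER_CUBIC)
cv2.imwrite('pics/sz7.png',a[:,:,::-1])
w=snap('wrist','w7')
E
```

```text
(no output)
```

View pics/sz7.png

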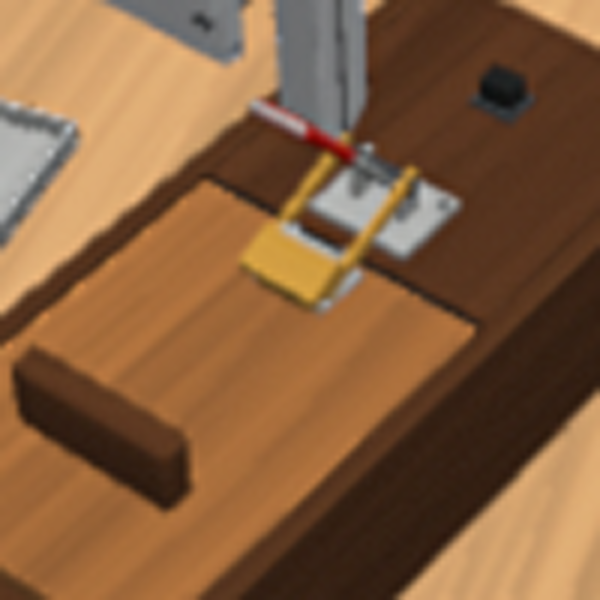

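View pics/w7.png

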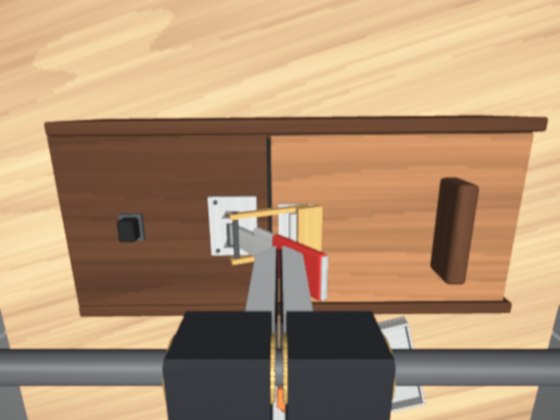

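```bash
python3 - <<'E'
from h import *
d=load('w7');s=load('s7')
yaw=-.296; R=np.array([[np.cos(yaw),-np.sin(yaw)],[np.sin(yaw),np.cos(yaw)]]); ctr=np.array([.560,.0451])
b=lambda X:(R.T@(X[:2]-ctr)).round(4)
S=lambda X,Y:(205+(X+.5)/6-.5,185+(Y+.5)/6-.5)
x,r=tri((d,(326,276)),(s,S(275,112)));print('tip',x,b(x),r, 'theta',np.pi-np.arctan2(x[2]-.126,b(x)[1]+.045))
x,r=tri((d,(322,207)),(s,S(243,262)));print('claw end +x? ',x,b(x),r)
x,r=tri((d,(322,207)),(s,S(322,303)));print('claw end -x',x,b(x),r)
x,r=tri((d,(325,253)),(s,S(243,262)));print('claw end +x',x,b(x),r)
print('tcp',b(np.array([.556,.0335])))
a=cv2.resize(d['px'][170:310,190:350],None,fx=5,fy=4.2,interpolation=cv2.INTER_CUBIC);cv2.imwrite('pics/wz7.png',a[:,:,::-1])
E
```

```text
tip [0.56267856 0.05714766 0.1973823 ] [-0.001   0.0123] [np.float64(0.0010515958360773556), np.float64(0.0010515958360772563)] theta 2.2471936200927423
claw end +x?  [0.55989189 0.06928569 0.13274034] [-0.0072  0.0231] [np.float64(0.013300171794960942), np.float64(0.013300171794961152)]
claw end -x [0.54693516 0.06718598 0.12268016] [-0.0189  0.0173] [np.float64(0.002194378395301618), np.float64(0.002194378395301608)]
claw end +x [0.57953801 0.06081434 0.12552255] [0.0141 0.0207] [np.float64(0.0018189731707943784), np.float64(0.0018189731707942158)]
tcp [-0.0004 -0.0123]
```

View pics/wz7.png

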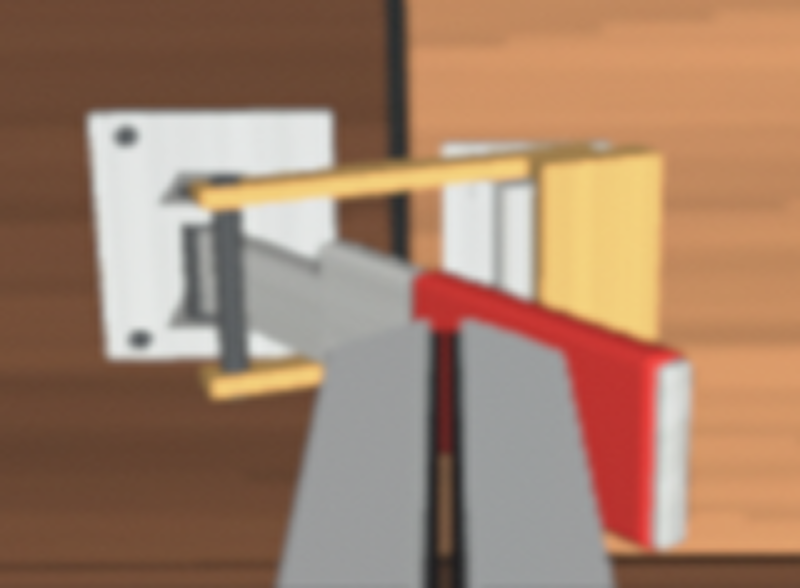

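step_arm(targets=[[0,0,2,0,0,0],[0,0,2,0,0,0],[0,0,2,0,0,0],[0,0,0,0,0,0]])

```text
time_s: 17.02
ee_pos: [0.5577, 0.0393, 0.1764]
eef_rot: [-1.571, 0.0, -0.291]
force: [0.2, 0.9, -0.7]
grip_width: 0.0007
```

step_arm(targets=[[0,-5,-3,0,0,0],[0,-50,0,0,0,0],[0,-20,0,0,0,0],[0,0,30,0,0,0],[0,0,40,0,0,0],[0,0,0,0,0,0]])

```text
time_s: 17.77
ee_pos: [0.577, 0.105, 0.2515]
eef_rot: [-1.571, 0.0, -0.289]
force: [-0.0, -0.7, -0.3]
grip_width: 0.0007
```

```bash
python3 - <<'E'
from h import *
s=snap('side','s8')
a=cv2.resize(s['px'][185:285,205:305],None,fx=6,fy=6,interpolation=cv2.INTER_CUBIC)
cv2.imwrite('pics/sz8.png',a[:,:,::-1])
w=snap('wrist','w8')
a=cv2.resize(w['px'][140:340,120:400],None,fx=2.8,fy=2.8,interpolation=cv2.INTER_CUBIC)
cv2.imwrite('pics/wz8.png',a[:,:,::-1])
E
```

```text
(no output)
```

View pics/sz8.png

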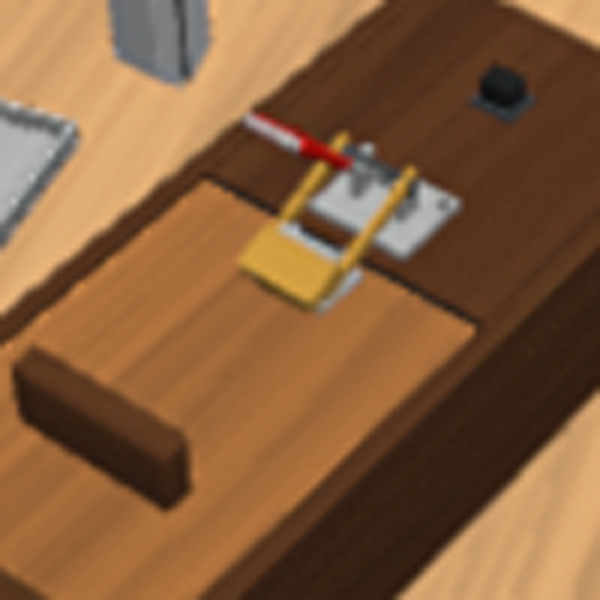

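View pics/wz8.png

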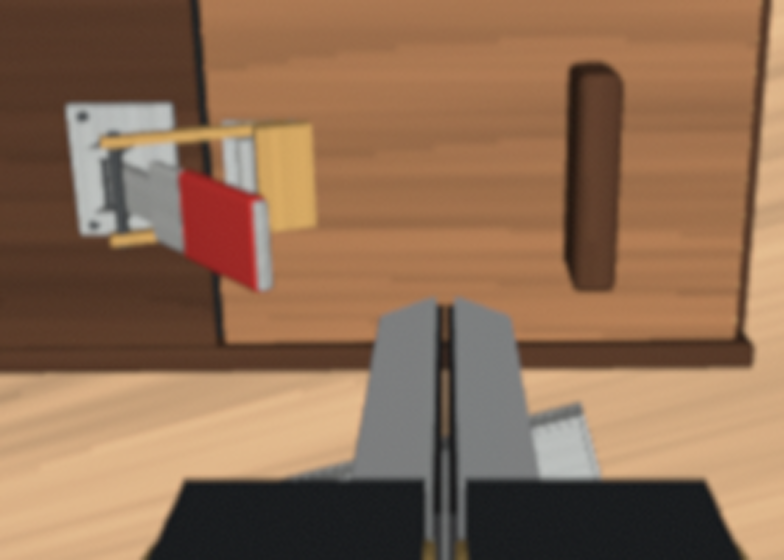

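step_arm(targets=[[0,40,0,0,0,0],[0,40,0,0,0,0],[0,0,-8,0,0,0],[0,0,-8,0,0,0],[0,0,-4,0,0,0],[0,0,-3,0,0,0],[0,0,-3,0,0,0],[0,0,-3,0,0,0]])

```text
time_s: 18.88
ee_pos: [0.5685, 0.0754, 0.1716]
eef_rot: [-1.571, -0.0, -0.291]
force: [-0.1, 0.1, 0.0]
grip_width: 0.0006
```

step_arm(targets=[[0,0,-3,0,0,0],[0,0,-3,0,0,0],[0,0,-3,0,0,0],[0,0,-3,0,0,0]])

```text
time_s: 19.38
ee_pos: [0.5651, 0.0639, 0.1715]
eef_rot: [-1.571, -0.0, -0.291]
force: [0.4, 2.2, 1.6]
grip_width: 0.0007
```

step_arm(targets=[[0,0,-3,0,0,0],[0,0,-3,0,0,0],[0,0,-3,0,0,0],[0,0,-3,0,0,0],[0,0,-3,0,0,0]])

```text
time_s: 20.0
ee_pos: [0.5607, 0.0494, 0.1714]
eef_rot: [-1.571, 0.0, -0.291]
force: [-0.7, 0.5, 1.5]
grip_width: 0.0005
```

```bash
python3 - <<'E'
from h import *
s=snap('side','s9')
a=cv2.resize(s['px'][185:285,205:305],None,fx=6,fy=6,interpolation=cv2.INTER_CUBIC)
cv2.imwrite('pics/sz9.png',a[:,:,::-1])
E
```

```text
(no output)
```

View pics/sz9.png

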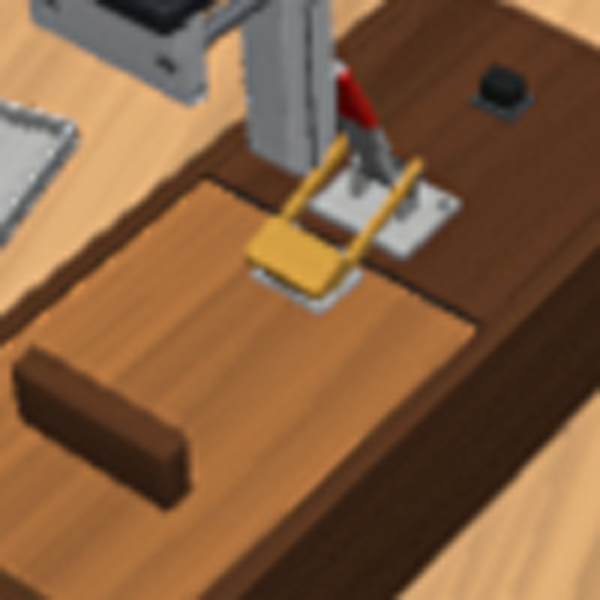

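```bash
python3 - <<'E'
from h import *
w=snap('wrist','w9')
a=cv2.resize(w['px'][140:340,150:380],None,fx=3.4,fy=3,interpolation=cv2.INTER_CUBIC)
cv2.imwrite('pics/wz9.png',a[:,:,::-1])
E
```

```text
(no output)
```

View pics/wz9.png

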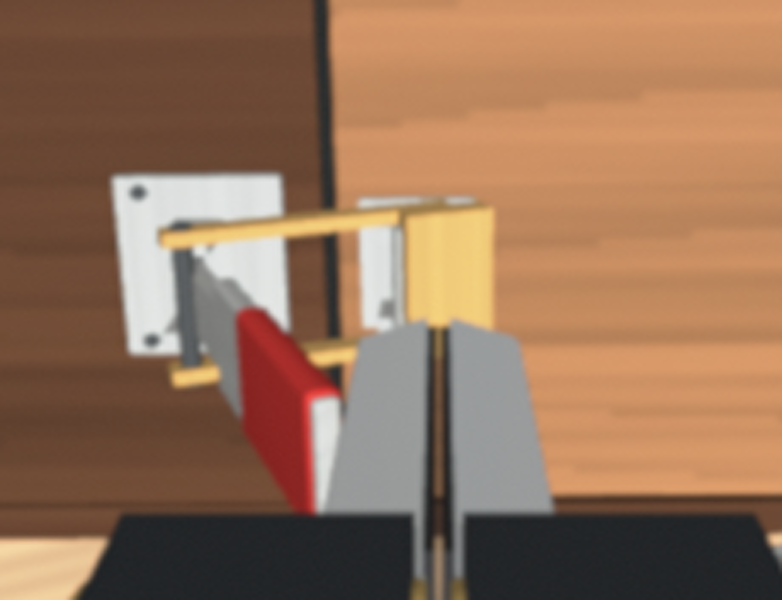

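step_arm(targets=[[0,-2,-3,0,0,0],[0,-4,-3,0,0,0],[0,-4,-3,0,0,0],[0,-4,-3,0,0,0],[0,-4,-3,0,0,0],[0,-4,-3,0,0,0]])

```text
time_s: 20.85
ee_pos: [0.5556, 0.0323, 0.1937]
eef_rot: [-1.571, -0.0, -0.291]
force: [0.7, 0.2, -1.4]
grip_width: 0.0006
```

step_arm(targets=[[0,-4,-3,0,0,0],[0,-4,-3,0,0,0],[0,-2,-3,0,0,0],[0,0,-3,0,0,0],[0,0,-3,0,0,0]])

```text
time_s: 21.48
ee_pos: [0.5513, 0.0179, 0.2034]
eef_rot: [-1.571, -0.0, -0.291]
force: [0.2, 0.7, 0.6]
grip_width: 0.0004
```

step_arm(targets=[[0,0,-3,0,0,0],[0,0,-3,0,0,0],[0,0,-3,0,0,0],[0,0,-3,0,0,0]])

```text
time_s: 21.98
ee_pos: [0.5478, 0.0064, 0.2034]
eef_rot: [-1.571, 0.0, -0.291]
force: [0.1, 0.5, 0.1]
grip_width: 0.0007
```

```bash
python3 - <<'E'
from h import *
s=snap('side','s10')
a=cv2.resize(s['px'][165:285,195:315],None,fx=5,fy=5,interpolation=cv2.INTER_CUBIC)
cv2.imwrite('pics/sz10.png',a[:,:,::-1])
w=snap('wrist','w10')
a=cv2.resize(w['px'][140:340,150:430],None,fx=2.8,fy=2.8,interpolation=cv2.INTER_CUBIC)
cv2.imwrite('pics/wz10.png',a[:,:,::-1])
E
```

```text
(no output)
```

View pics/sz10.png

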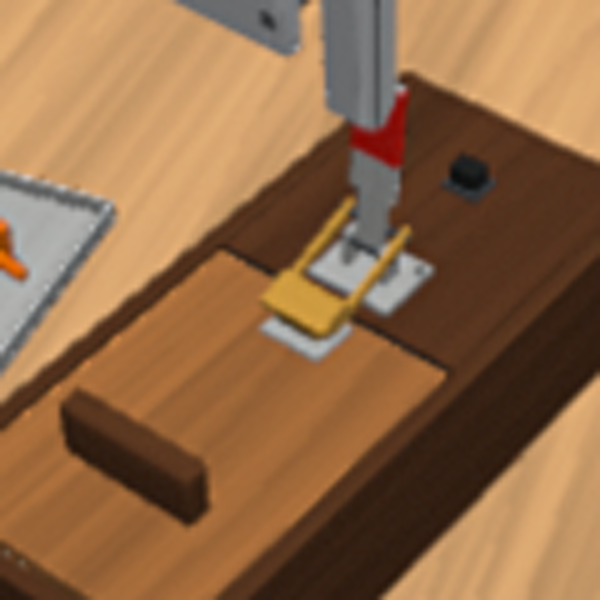

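View pics/wz10.png

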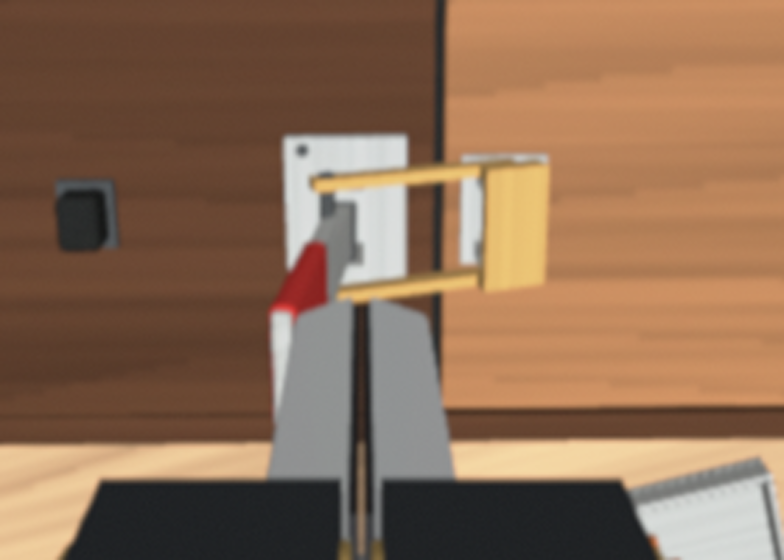

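```bash
python3 - <<'E'
from h import *
d=load('w10');s=load('s10')
yaw=-.296; R=np.array([[np.cos(yaw),-np.sin(yaw)],[np.sin(yaw),np.cos(yaw)]]); ctr=np.array([.560,.0451])
b=lambda X:(R.T@(X[:2]-ctr)).round(4)
S=lambda X,Y:(195+(X+.5)/5-.5,165+(Y+.5)/5-.5)
W=lambda X,Y:(150+(X+.5)/2.8-.5,140+(Y+.5)/2.8-.5)
for n,a,c in[('end +x',(546,284),(263,298)),('end -x',(548,163),(318,328)),('bridge near -x',(487,165),(352,297)),('bridge near +x',(487,290),(296,266))]:
    x,r=tri((d,W(*a)),(s,S(*c)));print(n,x.round(4),b(x),np.round(r,4))
x=[plane(d,W(*p),.11) for p in[(462,155),(548,155)]];print([b(q) for q in x])
a=cv2.resize(s['px'][210:240,240:275],None,fx=20,fy=18,interpolation=cv2.INTER_CUBIC)
cv2.imwrite('pics/sz10b.png',a[:,:,::-1])
E
```

```text
end +x [0.578  0.0506 0.128 ] [0.0156 0.0105] [0.0008 0.0008]
end -x [0.5468 0.0594 0.1283] [-0.0168  0.0099] [0.0012 0.0012]
bridge near -x [0.5392 0.0432 0.1352] [-0.0193 -0.0079] [0.0003 0.0003]
bridge near +x [0.5705 0.0344 0.136 ] [ 0.0132 -0.0072] [0.002 0.002]
[array([-0.0156, -0.0116]), array([-0.0157,  0.0128])]
```

View pics/sz10b.png

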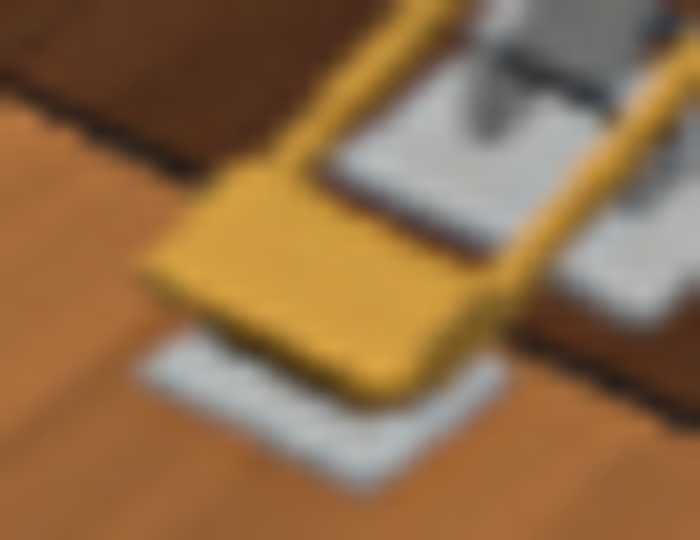

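Claw end sits at z≈0.128 (top), beyond the keeper: too low for the tooth to be riding on top of the bar, so it's hooked. Now swing the lever back along its arc.

step_arm(targets=[[0,0.5,-3,0,0,0],[0,0.5,-3,0,0,0],[0,0.5,-3,0,0,0],[0,0.7,-3,0,0,0],[0,0.7,-3,0,0,0],[0,0.7,-2.4,0,0,0]])

```text
time_s: 22.82
ee_pos: [0.5429, -0.0103, 0.1998]
eef_rot: [-1.571, -0.0, -0.291]
force: [0.4, 0.2, 0.0]
grip_width: 0.0006
```

step_arm(targets=[[0,1.2,-3,0,0,0],[0,1.2,-3,0,0,0],[0,1.4,-2.8,0,0,0],[0,1.4,-2.7,0,0,0],[0,1.4,-2.6,0,0,0]])

```text
time_s: 23.45
ee_pos: [0.5388, -0.0238, 0.1932]
eef_rot: [-1.571, -0.0, -0.291]
force: [-0.4, 0.1, 1.5]
grip_width: 0.0003
```

step_arm(targets=[[0,1.7,-2.5,0,0,0],[0,1.8,-2.5,0,0,0],[0,1.8,-2.5,0,0,0]])

```text
time_s: 23.82
ee_pos: [0.5367, -0.0309, 0.1878]
eef_rot: [-1.571, -0.0, -0.291]
force: [-0.0, 0.1, 1.1]
grip_width: 0.0006
```

```bash
python3 - <<'E'
from h import *
s=snap('side','s11')
a=cv2.resize(s['px'][165:285,195:315],None,fx=5,fy=5,interpolation=cv2.INTER_CUBIC)
cv2.imwrite('pics/sz11.png',a[:,:,::-1])
w=snap('wrist','w11')
a=cv2.resize(w['px'][140:340,170:450],None,fx=2.8,fy=2.8,interpolation=cv2.INTER_CUBIC)
cv2.imwrite('pics/wz11.png',a[:,:,::-1])
E
```

```text
(no output)
```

View pics/sz11.png

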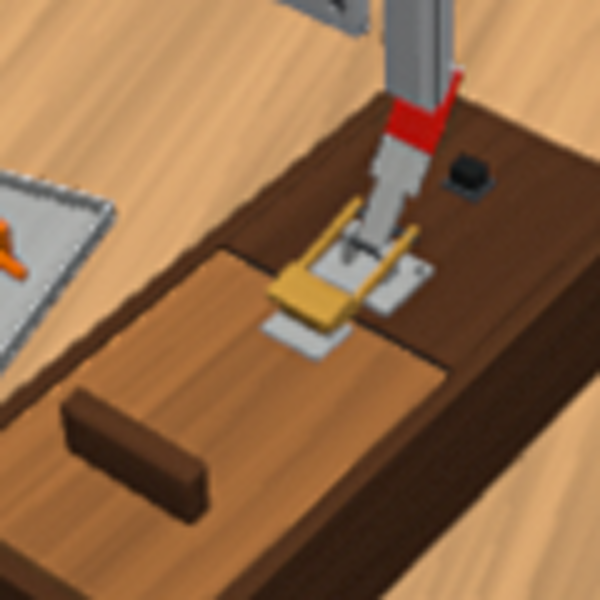

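View pics/wz11.png

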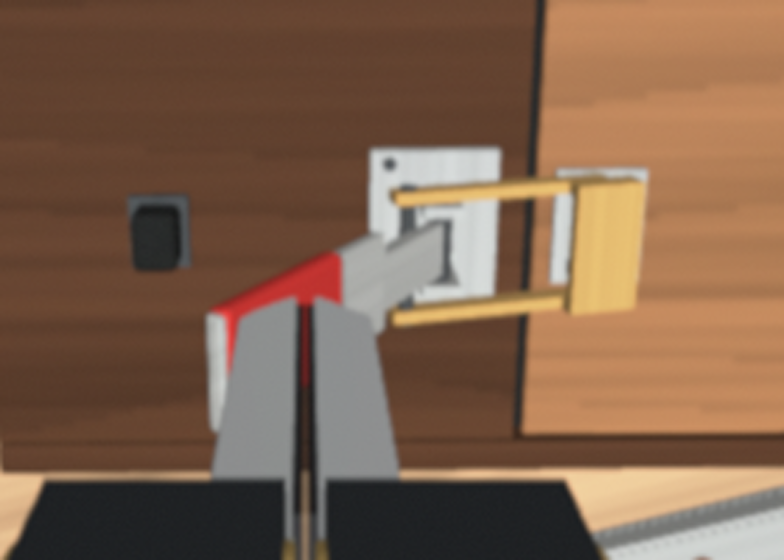

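step_arm(targets=[[0,1.9,-2.5,0,0,0],[0,1.9,-2.5,0,0,0],[0,2,-2,0,0,0]])

```text
time_s: 24.3
ee_pos: [0.5347, -0.0377, 0.182]
eef_rot: [-1.571, -0.0, -0.291]
force: [0.4, 0.7, 0.3]
grip_width: 0.0002
```

step_arm(targets=[[0,2,-2,0,0,0],[0,2,-2,0,0,0]])

```text
time_s: 24.55
ee_pos: [0.5335, -0.0415, 0.178]
eef_rot: [-1.571, 0.0, -0.291]
force: [-0.3, 0.7, 1.6]
grip_width: 0.0011
```

step_arm(targets=[[0,2,-2,0,0,0],[0,2,-2,0,0,0]])

```text
time_s: 24.8
ee_pos: [0.5324, -0.0452, 0.174]
eef_rot: [-1.571, 0.0, -0.291]
force: [0.7, 0.7, 1.2]
grip_width: 0.0002
```

step_arm(targets=[[0,2,-1.3,0,0,0],[0,2,-1.3,0,0,0]])

```text
time_s: 25.05
ee_pos: [0.5316, -0.0478, 0.17]
eef_rot: [-1.571, -0.0, -0.291]
force: [-0.0, -0.2, 1.6]
grip_width: 0.0006
```

step_arm(targets=[[0,1.8,-1.1,0,0,0],[0,1.8,-1.1,0,0,0]])

```text
time_s: 25.3
ee_pos: [0.531, -0.0498, 0.1665]
eef_rot: [-1.571, -0.0, -0.291]
force: [1.3, -0.5, 1.7]
grip_width: 0.0005
```

step_arm(targets=[[0,1.8,-1,0,0,0],[0,1.8,-1,0,0,0]])

```text
time_s: 25.55
ee_pos: [0.5304, -0.0517, 0.1628]
eef_rot: [-1.571, -0.0, -0.291]
force: [-0.1, -1.4, 1.2]
grip_width: 0.0005
```

step_arm(targets=[[0,1.8,-0.8,0,0,0],[0,1.8,-0.8,0,0,0]])

```text
time_s: 25.8
ee_pos: [0.53, -0.0533, 0.1592]
eef_rot: [-1.571, -0.0, -0.291]
force: [0.4, 0.5, 1.6]
grip_width: 0.0006
```

```bash
python3 - <<'E'
from h import *
s=snap('side','s12')
a=cv2.resize(s['px'][165:285,195:315],None,fx=5,fy=5,interpolation=cv2.INTER_CUBIC)
cv2.imwrite('pics/sz12.png',a[:,:,::-1])
w=snap('wrist','w12')
a=cv2.resize(w['px'][140:340,170:450],None,fx=2.8,fy=2.8,interpolation=cv2.INTER_CUBIC)
cv2.imwrite('pics/wz12.png',a[:,:,::-1])
E
```

```text
(no output)
```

View pics/sz12.png

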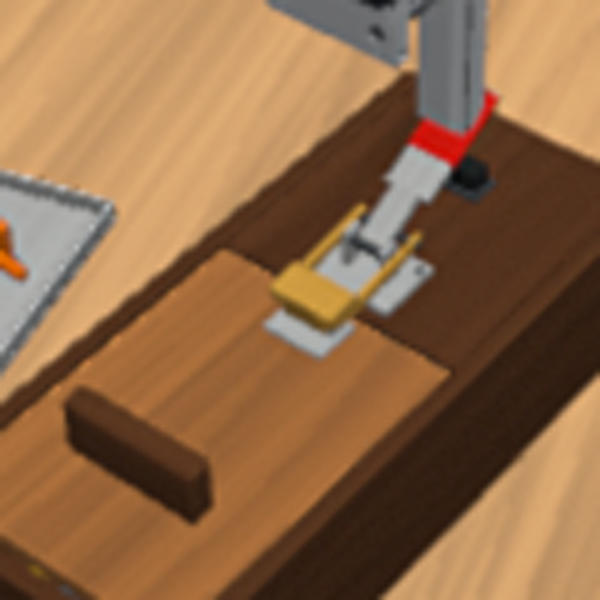

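View pics/wz12.png

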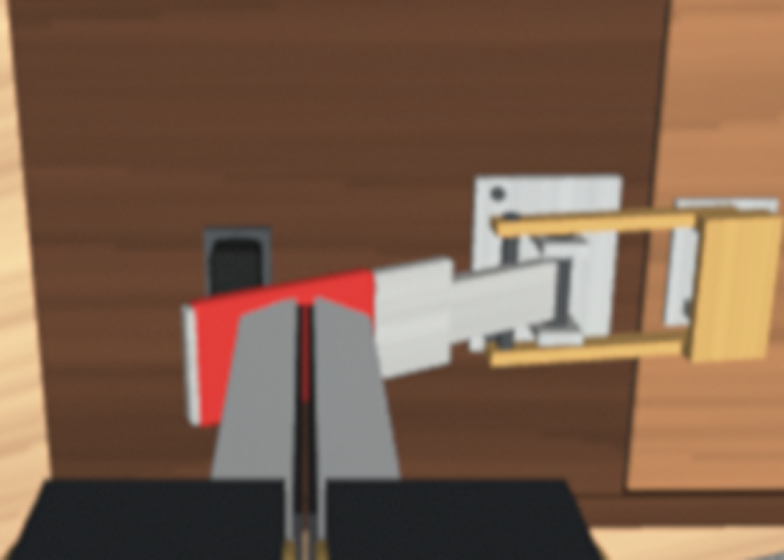

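The lid has been drawn in (no black seal strip visible), so the claw is pulling. Continue pressing carefully.

step_arm(targets=[[0,1.5,-0.7,0,0,0],[0,1.5,-0.7,0,0,0]])

```text
time_s: 26.15
ee_pos: [0.5296, -0.0546, 0.1563]
eef_rot: [-1.571, -0.0, -0.291]
force: [0.5, 0.1, 0.2]
grip_width: 0.0003
```

step_arm(targets=[[0,1.5,-0.5,0,0,0],[0,1.5,-0.5,0,0,0]])

```text
time_s: 26.4
ee_pos: [0.5293, -0.0556, 0.1532]
eef_rot: [-1.571, 0.0, -0.291]
force: [-0.1, -0.1, 1.4]
grip_width: 0.0004
```

step_arm(targets=[[0,1.5,-0.5,0,0,0],[0,1.5,-0.5,0,0,0]])

```text
time_s: 26.65
ee_pos: [0.529, -0.0565, 0.1502]
eef_rot: [-1.571, -0.0, -0.291]
force: [0.3, -0.3, 0.4]
grip_width: 0.0005
```

step_arm(targets=[[0,1.5,-0.4,0,0,0],[0,1.5,-0.4,0,0,0]])

```text
time_s: 26.9
ee_pos: [0.5288, -0.0572, 0.1472]
eef_rot: [-1.571, 0.0, -0.291]
force: [-0.2, -0.5, 0.8]
grip_width: 0.0006
```

step_arm(targets=[[0,1.5,-0.4,0,0,0],[0,1.5,-0.4,0,0,0]])

```text
time_s: 27.15
ee_pos: [0.5286, -0.058, 0.1442]
eef_rot: [-1.571, 0.0, -0.291]
force: [-0.0, 0.2, 0.4]
grip_width: 0.0004
```

step_arm(targets=[[0,1.5,-0.2,0,0,0],[0,1.5,-0.2,0,0,0]])

```text
time_s: 27.4
ee_pos: [0.5284, -0.0584, 0.1412]
eef_rot: [-1.571, 0.0, -0.291]
force: [0.5, -0.6, -0.0]
grip_width: 0.0006
```

step_arm(targets=[[0,1.5,-0.2,0,0,0],[0,1.5,-0.2,0,0,0]])

```text
time_s: 27.65
ee_pos: [0.5283, -0.0588, 0.1382]
eef_rot: [-1.571, -0.0, -0.291]
force: [-0.5, -1.5, -0.3]
grip_width: 0.0006
```

step_arm(targets=[[0,1,0,0,0,0],[0,1,0,0,0,0]])

```text
time_s: 27.9
ee_pos: [0.5283, -0.0587, 0.1363]
eef_rot: [-1.571, 0.0, -0.291]
force: [-0.9, -0.1, -0.8]
grip_width: 0.0006
```

step_arm(targets=[[0,1,0,0,0,0],[0,1,0,0,0,0]])

```text
time_s: 28.15
ee_pos: [0.5283, -0.0588, 0.1343]
eef_rot: [-1.571, 0.0, -0.291]
force: [0.3, 0.3, 0.0]
grip_width: 0.0006
```

```bash
python3 - <<'E'
from h import *
s=snap('side','s13')
a=cv2.resize(s['px'][165:285,195:315],None,fx=5,fy=5,interpolation=cv2.INTER_CUBIC)
cv2.imwrite('pics/sz13.png',a[:,:,::-1])
E
```

```text
(no output)
```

View pics/sz13.png

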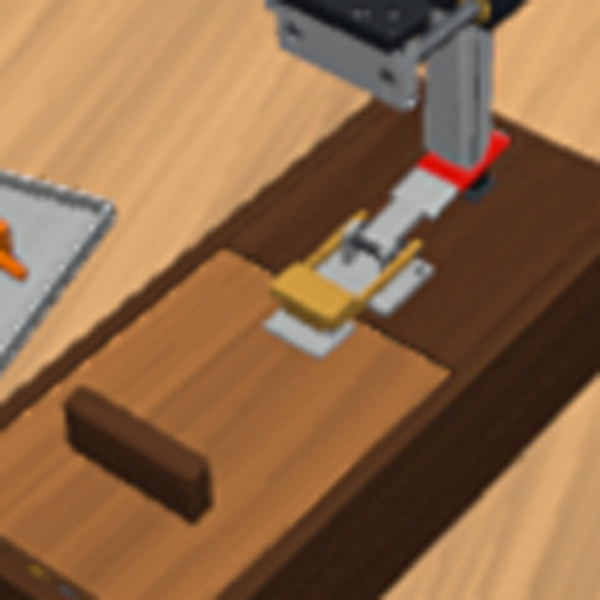

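Past centre, and the lever is nearly flat. Press on until the rubber pad answers.

step_arm(targets=[[0,1,0,0,0,0],[0,1,0,0,0,0]])

```text
time_s: 28.45
ee_pos: [0.5283, -0.0587, 0.1323]
eef_rot: [-1.571, -0.0, -0.291]
force: [0.0, -0.2, 0.2]
grip_width: 0.0007
```

step_arm(targets=[[0,0.7,0,0,0,0],[0,0.7,0,0,0,0]])

```text
time_s: 28.7
ee_pos: [0.5283, -0.0588, 0.1309]
eef_rot: [-1.571, 0.0, -0.291]
force: [0.7, -0.3, 0.3]
grip_width: 0.0006
```

step_arm(targets=[[0,0.6,0,0,0,0]])

```text
time_s: 28.82
ee_pos: [0.5283, -0.0588, 0.1303]
eef_rot: [-1.571, -0.0, -0.291]
force: [0.2, -0.4, -0.5]
grip_width: 0.0007
```

step_arm(targets=[[0,0.6,0,0,0,0]])

```text
time_s: 28.95
ee_pos: [0.5283, -0.0587, 0.1297]
eef_rot: [-1.571, -0.0, -0.291]
force: [0.1, 0.5, -0.3]
grip_width: 0.0002
```

step_arm(targets=[[0,0.5,0,0,0,0]])

```text
time_s: 29.08
ee_pos: [0.5283, -0.0587, 0.1292]
eef_rot: [-1.571, -0.0, -0.291]
force: [-0.5, -0.1, -0.6]
grip_width: 0.0007
```

step_arm(targets=[[0,0.5,0,0,0,0]])

```text
time_s: 29.2
ee_pos: [0.5283, -0.0588, 0.1287]
eef_rot: [-1.571, 0.0, -0.291]
force: [-0.9, 0.6, -1.1]
grip_width: 0.0008
```

step_arm(targets=[[0,0.4,0,0,0,0]])

```text
time_s: 29.32
ee_pos: [0.5283, -0.0587, 0.1283]
eef_rot: [-1.571, 0.0, -0.291]
force: [0.4, -0.3, -0.0]
grip_width: 0.0006
```

step_arm(targets=[[0,0.4,0,0,0,0]])

```text
time_s: 29.45
ee_pos: [0.5284, -0.0588, 0.128]
eef_rot: [-1.571, -0.0, -0.291]
force: [-0.5, 0.7, 0.4]
grip_width: 0.0001
```

step_arm(targets=[[0,0.4,0,0,0,0]])

```text
time_s: 29.58
ee_pos: [0.5284, -0.0588, 0.1277]
eef_rot: [-1.571, -0.0, -0.291]
force: [-1.7, 0.0, 3.5]
grip_width: 0.0008
```

step_arm(targets=[[0,0.4,0,0,0,0]])

```text
time_s: 29.7
ee_pos: [0.5284, -0.0588, 0.1274]
eef_rot: [-1.571, -0.0, -0.291]
force: [-2.8, 0.5, 5.6]
grip_width: 0.0004
```

step_arm(targets=[[0,0.4,0,0,0,0]])

```text
time_s: 29.82
ee_pos: [0.5284, -0.0588, 0.1271]
eef_rot: [-1.571, -0.0, -0.291]
force: [-2.4, -0.1, 7.3]
grip_width: 0.0002
```

```bash
python3 - <<'E'
from h import *
s=snap('side','s14')
a=cv2.resize(s['px'][175:255,225:325],None,fx=8,fy=7,interpolation=cv2.INTER_CUBIC)
cv2.imwrite('pics/sz14.png',a[:,:,::-1])
E
```

```text
(no output)
```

View pics/sz14.png

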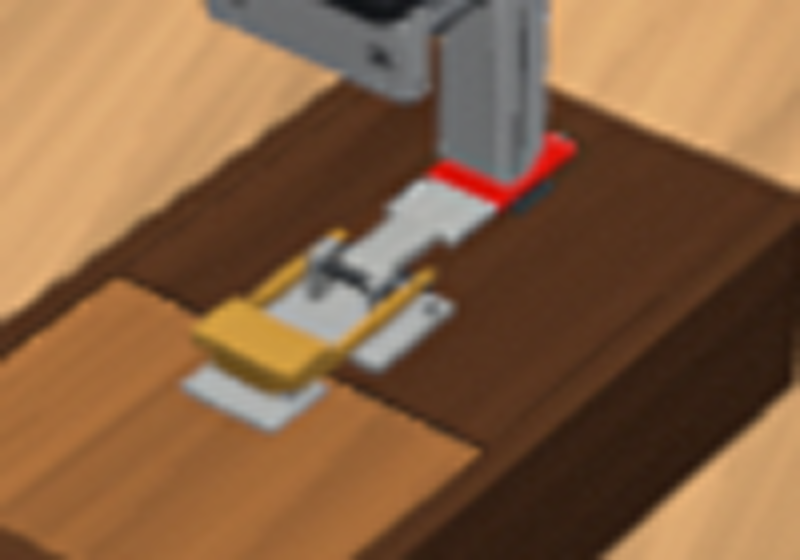

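step_arm(targets=[[0,0.3,0,0,0,0],[0,0,0,0,0,0]])

```text
time_s: 30.12
ee_pos: [0.5284, -0.0588, 0.127]
eef_rot: [-1.571, -0.001, -0.291]
force: [-2.3, -0.2, 7.1]
grip_width: 0.0005
```

step_arm(targets=[[0,0.2,0,0,0,0],[0,0,0,0,0,0]])

```text
time_s: 30.38
ee_pos: [0.5284, -0.0588, 0.1268]
eef_rot: [-1.571, -0.001, -0.291]
force: [-3.6, -0.2, 8.3]
grip_width: 0.0005
```

step_arm(targets=[[0,0.3,0,0,0,0],[0,0,0,0,0,0]])

```text
time_s: 30.62
ee_pos: [0.5284, -0.0588, 0.1267]
eef_rot: [-1.571, -0.001, -0.291]
force: [-4.3, -0.2, 9.0]
grip_width: 0.0006
```

step_arm(targets=[[0,-2,0,0,0,0],[0,-30,0,0,0,0],[0,-60,0,0,0,0],[0,-40,20,0,0,0],[0,0,30,0,0,0],[0,0,0,0,0,0],[0,0,0,0,0,0]])

```text
time_s: 31.5
ee_pos: [0.5424, -0.0113, 0.2573]
eef_rot: [-1.571, 0.001, -0.291]
force: [0.0, 0.1, -0.0]
grip_width: 0.0003
```

```bash
python3 - <<'E'
from h import *
s=snap('side','s15')
a=cv2.resize(s['px'][175:255,225:325],None,fx=8,fy=7,interpolation=cv2.INTER_CUBIC)
cv2.imwrite('pics/sz15.png',a[:,:,::-1])
w=snap('wrist','w15');t=snap('top','t15')
E
```

```text
(no output)
```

View pics/sz15.png

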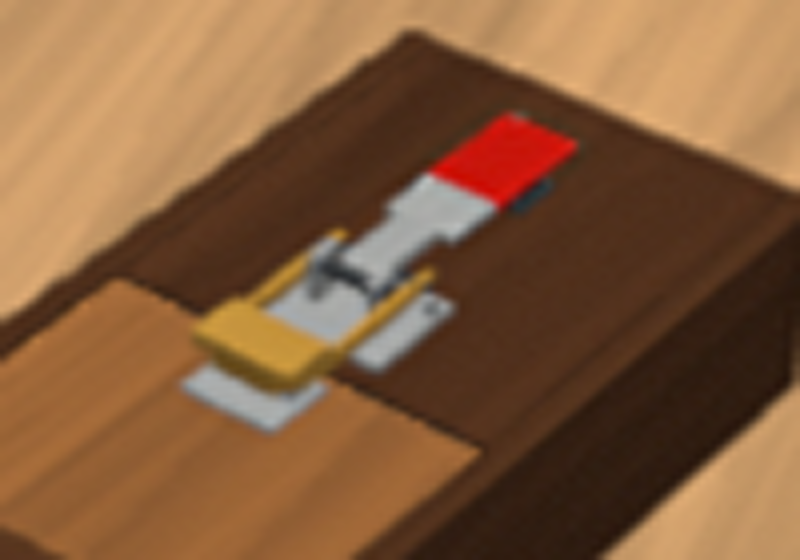

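View pics/w15.png

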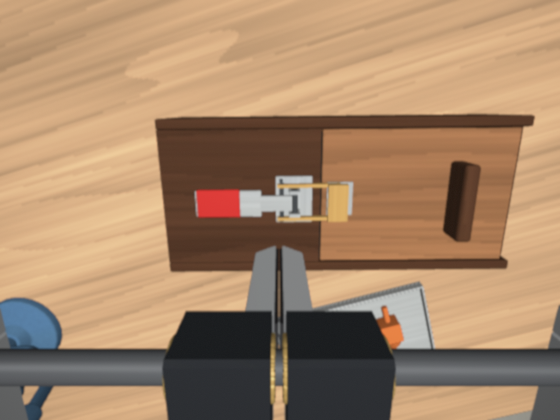

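View pics/t15.png

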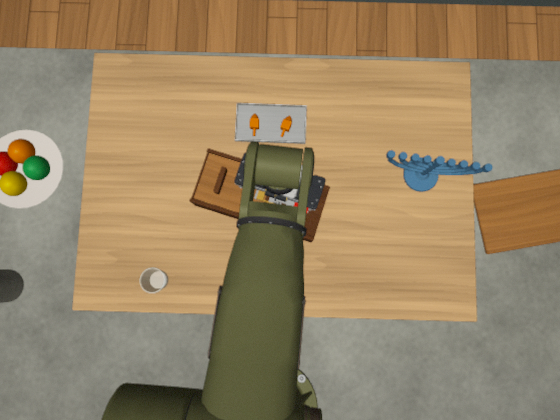

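```bash
python3 - <<'E'
from h import *
d=load('w15');s=load('s15')
yaw=-.296; R=np.array([[np.cos(yaw),-np.sin(yaw)],[np.sin(yaw),np.cos(yaw)]]); ctr=np.array([.560,.0451])
b=lambda X:(R.T@(X[:2]-ctr)).round(4)
def reds(d,f):
    hsv=cv2.cvtColor(d['px'],cv2.COLOR_RGB2HSV);m=((hsv[...,0]<6)|(hsv[...,0]>174))&(hsv[...,1]>190)&(hsv[...,2]>120)
    m=m.astype(np.uint8);n,l,st,c=cv2.connectedComponentsWithStats(m);k=[i for i in range(1,n) if st[i,4]>40];
    return [(c[i],st[i]) for i in k]
print(reds(d,0));print(reds(s,0))
S=lambda X,Y:(225+(X+.5)/8-.5,175+(Y+.5)/7-.5)
for r in reds(s,0):
    for q in reds(d,0):
        x,e=tri((d,q[0]),(s,r[0]));print('grip centre',x,b(x),e)
for nm,a,c in [('tip +x',(196,216),(515,112)),('tip -x',(195,191),(578,145)),('root +x',(240,216),(430,177)),('root -x',(239,191),(499,207))]:
    x,e=tri((d,a),(s,S(*c)));print(nm,x.round(4),b(x),np.round(e,4))
# image shift side between s14 and s15 on lever; lid between s8 and s15
g=lambda n:cv2.cvtColor(load(n)['px'],cv2.COLOR_RGB2GRAY)
for n in('s4','s8','s12'):
    A=g(n)[238:275,205:245].astype(np.float32);B=g('s15')[238:275,205:245].astype(np.float32)
    print(n,cv2.phaseCorrelate(A,B,cv2.createHanningWindow(A.shape[::-1],cv2.CV_32F)))
p=np.array([*(R@[0,.1]+ctr),.125]);q=np.array([*(R@[0,.101]+ctr),.125]);print('px per mm',proj(s,p)-proj(s,q))
E
```

```text
[(array([208.53703704, 207.16666667]), array([198, 190,  27,  27, 216], dtype=int32)), (array([232.85245902, 210.91803279]), array([224, 200,  14,  17,  61], dtype=int32))]
[(array([287.71755725, 197.03053435]), array([279, 191,  18,  14, 131], dtype=int32))]
grip centre [ 0.53153552 -0.07673443  0.11591354] [ 0.0083 -0.1248] [np.float64(5.4621773922956893e-05), np.float64(5.46217739229294e-05)]
grip centre [ 0.5293889  -0.05176484  0.13924534] [-0.001  -0.1016] [np.float64(0.006524995456159295), np.float64(0.006524995456159307)]
tip +x [ 0.5334 -0.0878  0.1264] [ 0.0133 -0.1349] [0.0006 0.0006]
tip -x [ 0.5115 -0.0812  0.124 ] [-0.0096 -0.135 ] [0.0005 0.0005]
root +x [ 0.5451 -0.0491  0.1258] [ 0.0132 -0.0945] [0.0006 0.0006]
root -x [ 0.5221 -0.0427  0.1255] [-0.0106 -0.0951] [0.001 0.001]
s4 ((0.37635211763346277, -0.6708774669864752), 1.087502807676792)
s8 ((0.39235740964953436, -0.5900008117336561), 1.0912110137939453)
s12 ((-0.20703925190186112, -0.0796317983859467), 0.9679766124486924)
px per mm [ 0.34069303 -0.29179781]
```

step_arm(targets=[[0,-40,0,0,0,0],[0,0,0,0,0,0],[0,0,0,0,0,0]])

```text
time_s: 32.02
ee_pos: [0.5425, -0.0112, 0.2973]
eef_rot: [-1.571, 0.001, -0.291]
force: [0.1, -0.0, -0.7]
grip_width: 0.0007
```

```bash
python3 - <<'E'
from h import *
o=get_obs(); print(o['time_s'],np.round(o['force'],2),np.round(o['joint_vel'],3)); print(job.hand_in())
E
```

```text
32.025 [ 0.13 -0.   -0.66] [ 0.003  0.009  0.012 -0.001  0.002  0.001]
the job is handed in; nothing more can be done
None
```

The candle box is shut and latched, and I handed the job in at 32 s with the hand about 15 cm clear of the box.

- **Lid:** I slid it in until the drag of about 2.5 N rose to about 7 N at the seal, and stopped there.
- **Latch:** I tipped the lever forward to roughly 2.3–2.4 rad and the claw dropped beyond the keeper bar. I then swung it back over centre, with readings there of 2 N or less. I pressed it onto its pad with about 9 N down, about 10 N in all with the sideways part.

**Last checks:**
- **Lever:** it measured flat to within about 1 mm along the grip, and stayed there once the hand was off. That leaves its angle uncertain by a few hundredths of a radian. I did not press it a second time to confirm.
- **Lid pull-in:** the latch drew the lid in by roughly 1.6–2 mm, and no black seal strip shows any more.
- **Hook:** I never saw the claw's tooth directly. I judged it hooked from the height of the claw's end and from the lid being drawn in.
- **Other objects:** by eye in the top view, the menorah, votive cup, tray and dreidels stand where they were.
- **Disagreements:** the image measurements of the pivot position differed by a few millimetres. The automatic red-grip fit gave a poor match, so I used hand-picked grip corners instead. The final press also showed about 4 N of sideways force that I did not explain.

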